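Pin the weekly organizer to the pull-out board

ROBOT

A 6-joint arm with a two-finger parallel gripper is mounted at the origin on the work surface. World frame = base frame: x ahead of the robot, y to its left, z up, the work surface at z = 0. Lengths are in mm, angles in rad, forces in N, time in s.
With the tool pointing down it reaches from about 250 to 850 mm from the base axis. Payload 12.5 kg.
Tool frame: the origin (TCP) lies midway between the tips of the shut fingers; the grasp point (between the pads) lies 19 mm behind it (arm.grip_point_offset is the distance from the TCP to the grasp point, in mm); z points along the fingers, y is the line along which they close (so a half turn about z gives the same grasp; the last joint's range is limited). The gripper opens to 93 mm and grips with 3 to 60 N. Pads are 15 mm wide; open, the fingers measure 128 mm over their backs; the gripper's body (75 mm by 188 mm) begins 65 mm behind the grasp point.
Start: joints at [-1.282, 0.351, 1.652, -0, 1.139, -0.085], TCP at [200.853, -511.998, 218.633] pointing down, gripper open.
Joint ranges: [-2.75, 2.75], [-0.79, 2.1], [0.01, 2.65], [-1.57, 4.71], [0.07, 3.14], [-2.87, 2.87]. Speed limits (rad/s): [2.22, 2.22, 2.79, 3.14, 3.14, 3.14].

INTERFACE

Orientations are given as [roll, pitch, yaw] about the fixed x, y, z axes, in that order (R = Rz(yaw) Ry(pitch) Rx(roll)).
In Python, from cell import arm gives the robot as it stands.
- The arm moves only by the tool servo_tool, never from a script. Its argument "series" is a list of rows, each a list of 5 numbers: the gripper command: -1 is shut, 1 is fully open, values between are in proportion, then the shift along the tool's x, y, z in mm, then the turn about the tool's z in rad. A call has exactly 5 rows; each row is the pose to reach, as a shift and turn from the pose commanded when the call began, along the tool's axes at that moment; what a row does not reach only later rows make up. A row lasts 1/8 s, in which the tool goes at most 62.5 mm and 10.7 degrees, less where a joint would pass 70% of its speed; a pose out of reach is approached as far as the arm can. A call with a gripper value outside its range is refused whole. The fingers move at their own pace and stop on an object; "grip_force" is the grip in N (left out, the last holds). Time passes only in rows, so rows that repeat a pose let the fingers close, or fill a call up. It gives the time, the measured TCP pose, the force, the opening and the grip force at its end, in the units of the state.
- arm.observe(): the state, without advancing time (a new reading comes with each control period).
- arm.grab_frame(name): name is "side" or "top" or "wrist"; returns a dict with "frame" (420x560x3 uint8, red, green, blue), "K" (3x3 intrinsics, pixels), "R" (3x3) and "t" (3): a world point X has camera coordinates R X + t. Camera axes: x right, y down, z forward; pixel columns grow to the right and rows downward; lengths in mm; the calibration is good to about 2 mm. A picture is of the moment at which its call begins. There is no depth.
- arm.job_done(): hands the job in; it is judged then, once.
The state is a dict: "time_s": time; "joint_pos": joint angles; "qd": joint speeds; "effort": joint torques, N m; "ee_pos": TCP position; "orientation": TCP orientation; "contact_force": force on the tool from outside, world axes, zero at the start; "moment": the same for the moment, N m; "opening": finger opening in mm; "grip_force": force on a finger pad.
Only numpy, scipy, OpenCV 4.12 (cv2) and the standard library are available. Lean on these libraries where they do the work, as an engineer would, in place of code of your own. Each camera call takes 0.05 s, during which the arm holds its last target. There are 200 camera calls.

TASK

Slide the organizer's cradle all the way home along its rail to its stop, so that the eye in its tongue comes over the hole in the brass receiver plate. Then take the quick-release pin from its wooden rest by squeezing the red thumb button in, and with the button held in, feel gently for the hole and push the pin down through the eye and the brass plate until its flange lies flat on the tongue; never force it. Let go so that the button springs out and the pin is locked, and leave the other things on the board alone.

Things in the scene. Friction and masses are not known exactly. Their poses are not given: they have to be found in the camera images.
- dock: fixed aluminium rail on the board, 70 x 430 mm, 10 mm high, with two dark steel legs at one end that carry the brass receiver plate. Origin on the board surface, under the nominal place of the plate's hole; x across the rail, y along it (from the brass plate towards the organizer), z up. Pressing the pin on dock, plate or cradle with more than 50 N counts as forcing it
- plate_nominal (a point): nominal hole place, on the top of the brass plate (84 x 70 x 8 mm, top 50 mm above the board, free space below). Axes as the dock's. The plate is bolted through slots and does not give, so its real hole (round, 14 mm, right through) lies 3 mm or more off this point, by up to 4.5 mm in x and up to 4.5 mm in y, new each time, not measured: find it by feel or see it through the eye
- cradle (a joint): slide of the cradle along the dock's y: 0 = home at its stop (eye over the nominal hole place), positive = metres out towards +y; starts at 0.03 to 0.065, ends at 0.09. It stays where left; friction about 4 N. It carries the navy seven-lid organizer, 44 x 200 mm, top 47 mm above the board, 46 to 246 mm along y from the eye
- eye (a point): centre of the top face of the cradle's grey tongue, 57 mm above the board, at the middle of its round through-eye of 28 mm. The tongue is 60 x 64 mm, 6 mm thick, and lies 1 mm above the brass plate. Axes as the dock's
- push_face (a point): on the orange upright tab at the far end of the cradle, 270 mm along y from the eye: on the tab's outer (+y) face, 60 mm above the board. The tab is 40 mm wide (x), 12 mm thick (y, inwards from this face) and reaches from 12 to 80 mm above the board. Push here towards -y, or pinch the tab. Axes as the dock's
- pin: loose quick-release pin, about 70 to 140 g, upright in its rest. Origin at the centre of the underside of its flange (steel disc, 42 mm across, z 0 to 4 mm); z up to the head. Above it the black head, 28 mm (x) by 22 mm (y), z 4 to 46 mm, with a red thumb button on its +y face. Below it the shank, 12 mm across
- pin_head (a point): middle of the pin's head, 26 mm above the flange's underside; axes as the pin's. The red button (10 mm wide, 24 mm high) is centred at this height and stands 4 mm proud of the head's +y face: 26 mm over head and button, 22 mm once squeezed. A grasp closing along the pin's y squeezes it in and holds it; a grasp along x does not press it
- pin_tip (a point): centre of the tip of the pin's shank, 32 mm below the flange's underside; 0.8 mm chamfer. Two square-shouldered locking balls, 10 to 15 mm above the tip, stick out 3 mm to the pin's +x and -x while the button is out: 18 mm across, they then pass the eye and the rest but not the 14 mm hole. They are flush once the button is 3 mm in
- pin_button (a joint): thumb button of the pin: 0 = out (balls out, locked), 0.004 m = flush with the head (balls fully in); its spring takes about 3 N to start and 6.5 N when flush
- pin_rest: fixed dark wooden block, 64 x 64 x 48 mm high, with a loose 24 mm hole through its middle in which the pin's shank stands; the pin's flange lies on its top. Origin at the centre of its underside
- tumbler: glass shot tumbler, 48 mm across, 62 mm high, on the bamboo mat; a bystander. Origin at the centre of its underside
- measure: stainless measuring cup, 68 mm across, 50 mm high, with a straight handle to its +y, on the bamboo mat; a bystander. Origin at the centre of its underside
- tin: small closed aluminium tin, 65 x 95 mm, 34 mm high; a bystander. Origin at the centre of its underside
- vitamins: amber jar, 52 mm across, 85 mm high; a bystander. Origin at the centre of its underside
- mug: blue mug, 76 mm across, 85 mm high; a bystander. Origin at the centre of its underside
Not all that is in view belongs to the job. What is shaped like the pin but blue or pink is not meant.

How it is judged (in metres and radians):
On the way, in this order (a step that is already met when the one before it is completed fails the run):
1. the cradle is fully home against its stop (within 3 mm), the pin not yet in (value of joint cradle below 0.003 m and horizontal distance between pin and eye above 0.05 m), for 0.2 s.
2. the pin is going through the eye and the plate with its button held in (value of joint pin_button above 0.0025 m and z of pin in the frame of eye below 0.01 m and horizontal distance between pin and eye below 0.01 m and value of joint cradle below 0.003 m), for 0.1 s.
At the end, for the whole second after the job is handed in: The cradle is home within 3 mm; the pin stands upright (0.08 rad) through eye and plate, flange within 2 mm of the tongue, axis within 10 mm of the eye's centre; its button is out (pressed under 1.2 mm), so its balls lock it under the plate; it is at rest and let go (value of joint cradle below 0.003 m and z of pin in the frame of eye between -0.002 and 0.002 m and horizontal distance between pin and eye below 0.01 m and angle between pin's own z axis and vertical below 0.08 rad and value of joint pin_button below 0.0012 m and linear speed of pin below 0.02 m/s); the robot touches nothing.
It fails at once if the pin is forced: pressed on the dock, plate or cradle with more than 50 N (contact force between pin and dock above 50 N).
It fails at once if a bystander is shifted by more than 30 mm (distance of any of tumbler, measure, tin, vitamins, mug from where it was at the start of the episode above 0.03 m).
It also fails if it takes over 72 s, if anything falls off the work surface, if the arm or the gripper's body presses on something with over 40 N, if the wrist force passes 120 N, or if a joint passes its speed limit or range.

## Working session

There is one attempt and no reset: what is moved stays moved. The work goes in short steps, Python scripts to look and compute and a tool call to move; the robot and the scene stay as the last step left them, time stands still between calls to the robot, and variables do not carry over. Pictures are saved under pics/ and viewed, at most 10 in all, crops included, and the job is handed in when it is done.

Besides the shell and the picture viewer there is one more tool, called as name(argument=value, ...) on one line, values as JSON. servo_tool: Moves the arm, as the interface text tells. Its arguments: {"type":"object","properties":{"series":{"type":"array","items":{"type":"array","items":{"type":"number"}}},"grip_force":{"type":"number"}},"required":["series"]}

```bash
mkdir -p pics; ls; cat > h.py <<'E'
import numpy as np, cv2
from cell import arm
def grab(n,save=None):
    f=arm.grab_frame(n); 
    if save: cv2.imwrite('pics/'+save,cv2.cvtColor(f['frame'],cv2.COLOR_RGB2BGR))
    return f
def ray(f,u,v,z):
    K,R,t=map(np.array,(f['K'],f['R'],f['t']))
    d=R.T@np.linalg.solve(K,[u,v,1.]); c=-R.T@t
    return c+d*(z-c[2])/d[2]
def proj(f,X):
    p=np.array(f['K'])@(np.array(f['R'])@np.array(X,float)+np.array(f['t'])); return p[:2]/p[2]
E
python3 - <<'E'
from h import *
a=grab('top','top.png');b=grab('side','side.png')
import pickle;pickle.dump((a,b),open('f0.pkl','wb'))
im=np.hstack([a['frame'],b['frame']])
for f in(a,b):print(-np.array(f['R']).T@np.array(f['t']),np.array(f['K'])[0,0])
print(arm.observe())
E
```

```text
pics
[ 522.8086718   -54.94784041 1296.61016134] 445.9211951446541
[  5.32717613 641.55348436 743.17547697] 512.6047613117512
{'time_s': 0.1, 'joint_pos': array([-1.28161953e+00,  3.51148975e-01,  1.65235779e+00, -2.32965781e-06,
        1.13905993e+00, -8.46135999e-02]), 'qd': array([-0.00211831, -0.0019163 , -0.00251078,  0.00081969, -0.00234754,
        0.00158129]), 'effort': array([ 1.82183176e-03, -4.98026562e+01, -2.85705221e+01,  7.00575882e-02,
        2.38854170e-02, -3.54658050e-05]), 'ee_pos': array([ 200.76171726, -511.72948731,  218.17441275]), 'orientation': array([-3.14062193e+00, -8.02107828e-05,  3.73791330e-01]), 'contact_force': array([0.49144232, 0.10602946, 0.38941569]), 'moment': array([-0.02148917, -0.00215663, -0.00580226]), 'grip_force': 0.0, 'opening': 92.86450378852824}
```

View pics/top.png

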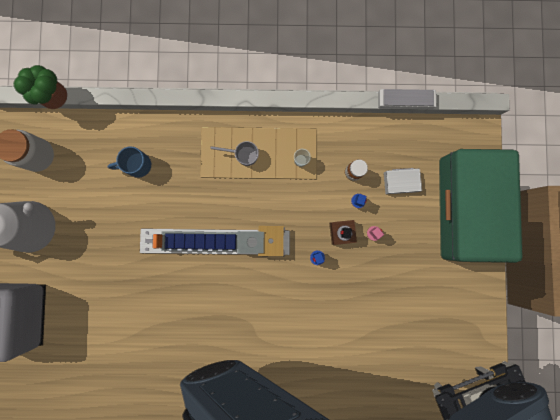

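View pics/side.png

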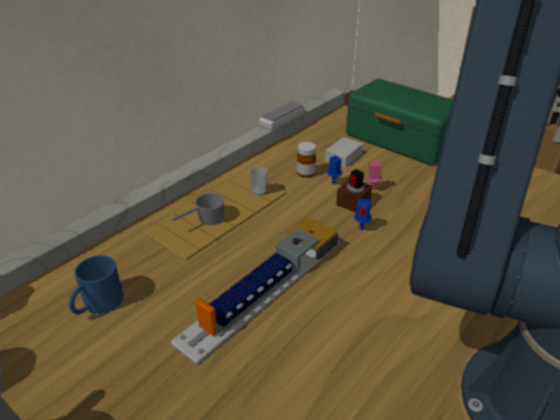

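The top view shows the orange tab at about (157,241), the grey tongue and eye at (251,242), and the brass plate at (275,241). The pin-like things are the black head with red button in the dark wooden block (344,233), blue ones at (359,201) and (318,258), and a pink one at (376,233). The one in the wooden rest fits the description. I'll confirm it in an enlarged crop while measuring.

```bash
python3 - <<'E'
from h import *
import pickle
a,b=pickle.load(open('f0.pkl','rb'))
def big(f,x0,y0,w,h,s):return cv2.resize(f['frame'][y0:y0+h,x0:x0+w],None,fx=s,fy=s,interpolation=cv2.INTER_CUBIC)
A=big(a,130,215,130,55,6);A2=big(a,230,215,130,55,6);B=big(b,320,155,65,65,4);B2=big(b,265,215,85,65,4)
o=np.zeros((600,780,3),np.uint8);o[:330//1-0]=0
A=cv2.resize(A,(650,275));
o=np.zeros((590,780,3),np.uint8);o[:330]=A2;o[330:590,:260]=B;o[330:590,270:610]=B2
cv2.imwrite('pics/c1.png',o[:,:,::-1])
for n,f in(('top',a),('side',b)):
  hsv=cv2.cvtColor(f['frame'],cv2.COLOR_RGB2HSV)
  for nm,lo,hi in(('orange',(5,200,120),(14,255,255)),('red',(0,200,80),(4,255,255)),('brass',(18,150,120),(26,255,255)),('navy',(112,150,20),(125,255,120)),('grey',(50,8,90),(110,45,170)),('darkwood',(0,60,20),(15,200,75)),('black',(0,0,0),(180,80,35))):
    m=cv2.inRange(hsv,lo,hi)
    k,l,s,c=cv2.connectedComponentsWithStats(m)
    for i in range(1,k):
      if s[i,4]>(6 if nm=='red' else 40) and 130<c[i,0]<380 and 150<c[i,1]<350:print(n,nm,s[i],c[i].round(1))
# rough
print(ray(a,251,242,57),ray(a,157,241,80),ray(a,344,233,48))
E
```

```text
top grey [171 232  92  21 568] [240.4 240.1]
top darkwood [330 223   5  22  46] [331.8 233.5]
top darkwood [347 230  10  12  62] [352.9 236.8]
top black [342 228  10  10  71] [346.8 232.8]
side orange [197 299  16  36 382] [204.6 315.4]
side red [351 176   4   9  29] [352.6 179.9]
side brass [ 143  172  142   87 2999] [207.5 218.9]
side navy [ 211  254   79   67 1282] [248.7 285. ]
side grey [252 175  14  19 185] [259.  184.3]
side grey [277 230  30  27 201] [290.4 244.6]
side darkwood [337 174  35  38 408] [350.8 195.1]
side black [317 236  21  23 142] [327.2 247. ]
[513.10090332 -14.0124452   57.        ] [512.8024486  240.55731058  80.        ] [ 541.35297546 -273.35362621   48.        ]
```

View pics/c1.png

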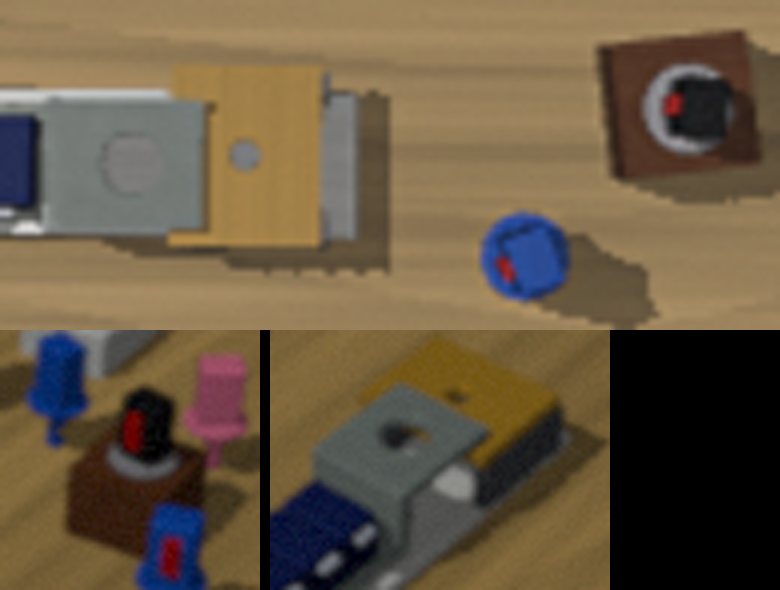

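The crop confirms it: a black head with a red button on its +y side, standing in the dark wooden block. The blue and pink decoys have no rest. The brass plate's hole is visible at about (270.6,240.9) and the eye at (251.9,242.3). Next I'll go over the pin for a wrist view.

servo_tool(series=[[1, 45, -15, 0, 0.1], [1, 90, -30, 0, 0.2], [1, 140, -46, 0, 0.3], [1, 190, -62, 0, 0.374], [1, 230, -76, 0, 0.374]])

```text
time_s: 0.72
ee_pos: [388.4, -355.8, 218.4]
orientation: [-3.141, 0.0, -0.001]
contact_force: [-0.9, 0.6, -0.6]
opening: 93.4
grip_force: 0.0
```

servo_tool(series=[[1, 30, -20, 0, 0], [1, 60, -40, 0, 0], [1, 90, -60, 0, 0], [1, 110, -80, 0, 0], [1, 110, -80, 0, 0]])

```text
time_s: 1.35
ee_pos: [497.9, -276.1, 218.2]
orientation: [-3.141, 0.001, 0.002]
contact_force: [0.5, -0.1, -0.6]
opening: 93.0
grip_force: 0.0
```

```bash
python3 - <<'E'
from h import *
import pickle
a=grab('wrist','w1.png');pickle.dump(a,open('w1.pkl','wb'))
print(-np.array(a['R']).T@np.array(a['t']),a['R'],np.array(a['K'])[0,0],arm.observe()['ee_pos'])
E
```

```text
[ 568.16065787 -274.93922794  383.64671225] [[ 1.65283066e-03 -9.99998336e-01  7.72410023e-04]
 [-9.68083328e-01 -1.40649519e-03  2.50624605e-01]
 [-2.50623101e-01 -1.16199730e-03 -9.68084041e-01]] 346.90157920867296 [ 497.22175481 -276.88630314  218.26105612]
```

View pics/w1.png

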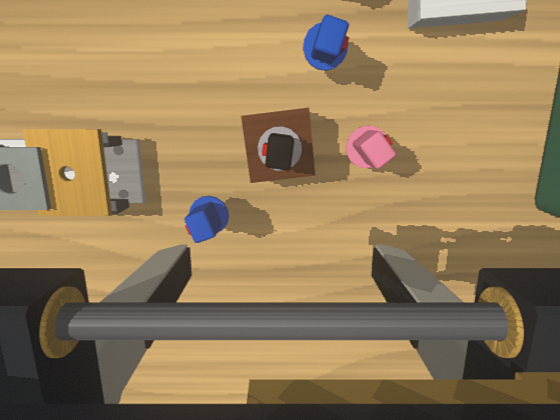

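```bash
cat >> h.py <<'E'
def mask(f,lo,hi): return cv2.inRange(cv2.cvtColor(f['frame'],cv2.COLOR_RGB2HSV),lo,hi)
def crop(f,x0,y0,w,h,s): return cv2.resize(f['frame'][y0:y0+h,x0:x0+w],None,fx=s,fy=s,interpolation=cv2.INTER_NEAREST)
E
python3 - <<'E'
from h import *
import pickle
f=pickle.load(open('w1.pkl','rb'))
o=np.zeros((400,800,3),np.uint8)
o[:400,:400]=crop(f,235,100,80,80,5);o[:,400:]=crop(f,40,130,80,80,5)
cv2.imwrite('pics/c2.png',o[:,:,::-1])
hsv=cv2.cvtColor(f['frame'],cv2.COLOR_RGB2HSV)
for u,v in((255,125),(300,170),(268,137),(295,160),(285,150),(265,150),(40,150),(90,190),(69,173),(20,150),(10,175)):print((u,v),hsv[v,u])
print(ray(f,69,173,50),ray(f,279,148,52))
E
```

```text
(255, 125) [ 12 142 113]
(300, 170) [ 14 138  76]
(268, 137) [  8  17 118]
(295, 160) [  4  18 111]
(285, 150) [ 9 57 58]
(265, 150) [  2 195 197]
(40, 150) [21 49 84]
(90, 190) [ 19 157 198]
(69, 173) [ 21  11 225]
(20, 150) [ 45  16 155]
(10, 175) [ 20  17 132]
[519.895575   -70.55735288  50.        ] [ 544.16339974 -273.27141103   52.        ]
```

View pics/c2.png

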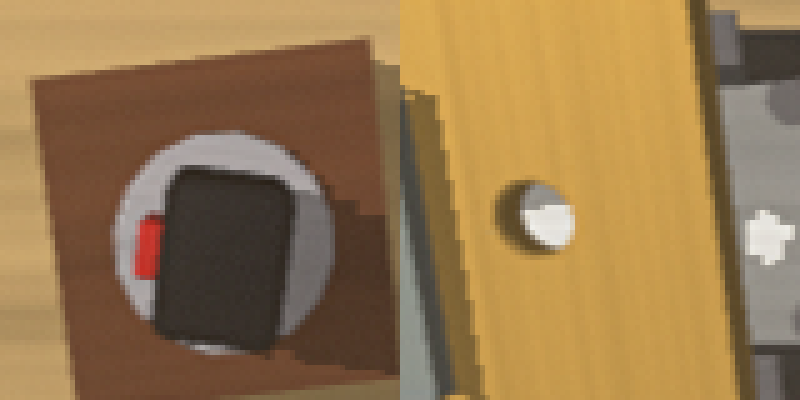

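```bash
python3 - <<'E'
from h import *
import pickle
f=pickle.load(open('w1.pkl','rb'));a,b=pickle.load(open('f0.pkl','rb'))
p=lambda x,y,x0,y0,s:((x-.5)/s+x0-.4,(y-.5)/s+y0-.4)
P=lambda x,y,z:ray(f,*p(x,y,235,100,5),z)
C=[P(x,y,94) for x,y in((172,167),(295,180),(272,353),(153,337))]
print(np.mean(C,0));
for i in range(4):
  d=C[(i+1)%4]-C[i];print(np.linalg.norm(d),np.arctan2(d[1],d[0]))
print('flange',P(224,243,52))
h=ray(f,*p(135,217,40,130,5),50);print('hole',h)
# top view
q=lambda x,y,z:ray(a,(x+.5)/6-.5+230,(y+.5)/6-.5+215,z)
print('top: hole',q(244,156,50),'eye',q(132,164,57),'flange',q(688,110,52))
m=mask(a,(5,170,120),(16,255,255));k,l,s,c=cv2.connectedComponentsWithStats(m[:, :200])
for i in range(1,k):
  if s[i,4]>15:print(s[i],c[i],ray(a,*c[i],80))
m=mask(a,(108,100,10),(128,255,130));m[:,:150]=0;m[:,240:]=0;m[:230]=0;m[255:]=0
r=cv2.minAreaRect(cv2.findNonZero(m));print(r);B=[ray(a,*x,47) for x in cv2.boxPoints(r)];print(np.round(B,1))
E
```

```text
[ 544.30287305 -273.55499857   94.        ]
20.166364156936407 -1.6720237048097044
28.52385273439445 3.0168828854706877
20.059885514224128 1.4385337731500556
27.89901985432858 -0.12107196368384235
flange [ 544.07085978 -273.55429691   52.        ]
hole [519.98879547 -68.16017138  50.        ]
top: hole [517.64856533 -67.35005532  50.        ] eye [513.35104001 -15.62426272  57.        ] flange [ 541.53419653 -273.35145532   52.        ]
[154 235   3  13  38] [154.97368421 240.84210526] [513.16114637 246.06911404  80.        ]
((200.0, 241.0), (14.0, 70.0), 90.0)
[[532.3 226.9  47. ]
 [534.7  31.4  47. ]
 [495.8  30.7  47. ]
 [493.4 225.7  47. ]]
```

servo_tool(series=[[-1, 0, -55, 0, 0], [-1, 0, -115, 0, 0], [-1, 0, -175, 0, 0], [-1, 0, -235, 0, 0], [-1, 0, -295, 0, 0]], grip_force=20)

```text
time_s: 2.02
ee_pos: [496.8, 18.5, 218.8]
orientation: [3.141, -0.0, -0.002]
contact_force: [0.4, -0.3, -0.5]
opening: 47.4
grip_force: 0.0
```

servo_tool(series=[[-1, 4, -60, 0, 0], [-1, 8, -120, 0, 0], [-1, 12, -180, 0, 0], [-1, 16, -240, 0, 0], [-1, 18, -292, 0, 0]])

```text
time_s: 2.65
ee_pos: [515.5, 310.7, 218.6]
orientation: [3.141, -0.0, -0.001]
contact_force: [1.1, 0.0, -0.3]
opening: 1.2
grip_force: 0.0
```

servo_tool(series=[[-1, 0, 0, 45, 0], [-1, 0, 0, 90, 0], [-1, 0, 0, 130, 0], [-1, 0, 0, 166, 0], [-1, 0, 0, 166, 0]])

```text
time_s: 3.28
ee_pos: [514.3, 308.0, 50.5]
orientation: [3.139, 0.004, -0.001]
contact_force: [-0.0, -0.4, 0.0]
opening: 0.4
grip_force: 0.0
```

servo_tool(series=[[-1, 0, 20, 0, 0], [-1, 0, 38, 0, 0], [-1, 0, 50, 0, 0], [-1, 0, 62, 0, 0], [-1, 0, 72, 0, 0]])

```text
time_s: 3.9
ee_pos: [515.9, 237.2, 53.3]
orientation: [-3.141, -0.002, -0.0]
contact_force: [0.5, 4.9, 4.2]
opening: 0.4
grip_force: 2.3
```

servo_tool(series=[[-1, 0, 3, 0, 0], [-1, 0, 6, 0, 0], [-1, 0, 9, 0, 0], [-1, 0, 11, 0, 0], [-1, 0, 12, 0, 0]])

```text
time_s: 4.53
ee_pos: [515.4, 225.7, 52.6]
orientation: [-3.142, -0.0, -0.0]
contact_force: [2.4, 4.7, 2.8]
opening: 0.9
grip_force: 2.1
```

servo_tool(series=[[-1, 0, 2, 0, 0], [-1, 0, 3, 0, 0], [-1, 0, 4, 0, 0], [-1, 0, 5, 0, 0], [-1, 0, 5, 0, 0]])

```text
time_s: 5.15
ee_pos: [515.2, 220.6, 52.6]
orientation: [3.141, 0.0, -0.0]
contact_force: [1.7, 3.4, 2.1]
opening: 0.3
grip_force: 1.6
```

servo_tool(series=[[-1, 0, 1, 0, 0], [-1, 0, 2, 0, 0], [-1, 0, 3, 0, 0], [-1, 0, 4, 0, 0], [-1, 0, 4, 0, 0]])

```text
time_s: 5.78
ee_pos: [515.2, 216.5, 52.6]
orientation: [3.141, 0.0, -0.0]
contact_force: [1.3, 2.3, 1.1]
opening: 0.6
grip_force: 1.4
```

servo_tool(series=[[-1, 0, 1, 0, 0], [-1, 0, 2, 0, 0], [-1, 0, 3, 0, 0], [-1, 0, 3, 0, 0], [-1, 0, 3, 0, 0]])

```text
time_s: 6.4
ee_pos: [515.3, 213.6, 52.6]
orientation: [3.141, 0.0, -0.0]
contact_force: [2.0, 2.4, 2.2]
opening: 0.3
grip_force: 1.2
```

servo_tool(series=[[-1, 0, 1, 0, 0], [-1, 0, 2, 0, 0], [-1, 0, 3, 0, 0], [-1, 0, 3, 0, 0], [-1, 0, 3, 0, 0]])

```text
time_s: 7.02
ee_pos: [515.3, 213.0, 52.7]
orientation: [-3.138, -0.001, -0.001]
contact_force: [0.2, 20.8, -2.3]
opening: 0.4
grip_force: 10.5
```

```bash
python3 - <<'E'
from h import *
a=grab('top','t2.png');cv2.imwrite('pics/c3.png',cv2.resize(a['frame'][200:285,130:300],None,fx=4.5,fy=4.5,interpolation=cv2.INTER_CUBIC)[:,:,::-1])
import pickle;pickle.dump(a,open('t2.pkl','wb'))
E
```

```text
(no output)
```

View pics/c3.png

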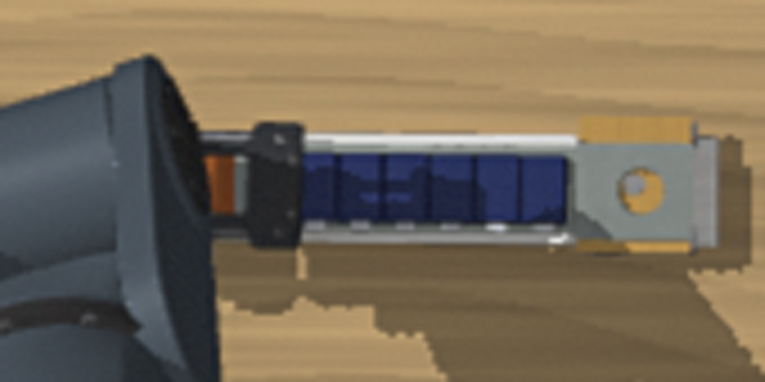

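The cradle is against its stop: force rose to 21 N and motion ceased. The picture shows the eye at about crop (640,190), with the brass hole inside it towards the upper left. I'll back off and look from near.

servo_tool(series=[[-1, 0, -8, 0, 0], [-1, 0, -25, 0, 0], [-1, 0, -30, -40, 0], [-1, 0, -30, -90, 0], [-1, 0, -30, -130, 0]])

```text
time_s: 7.7
ee_pos: [515.2, 241.3, 184.4]
orientation: [3.141, -0.0, 0.0]
contact_force: [-0.9, 0.8, -0.3]
opening: 0.5
grip_force: 0.0
```

servo_tool(series=[[1, -10, 60, 0, 0], [1, -20, 120, 0, 0], [1, -30, 180, 0, 0], [1, -40, 240, 0, 0], [1, -50, 295, 0, 0]])

```text
time_s: 8.32
ee_pos: [464.8, -55.8, 182.8]
orientation: [3.141, 0.0, -0.0]
contact_force: [1.3, -0.1, -0.5]
opening: 46.2
grip_force: 0.0
```

servo_tool(series=[[1, 0, 12, 15, 0], [1, 0, 14, 30, 0], [1, 0, 14, 45, 0], [1, 0, 14, 45, 0], [1, 0, 14, 45, 0]])

```text
time_s: 8.95
ee_pos: [465.5, -67.6, 137.7]
orientation: [-3.142, 0.0, 0.001]
contact_force: [-1.1, -0.5, -0.0]
opening: 92.1
grip_force: 0.0
```

```bash
python3 - <<'E'
from h import *
f=grab('wrist','w2.png')
import pickle;pickle.dump(f,open('w2.pkl','wb'))
u,v=proj(f,[519,-67,57]).round().astype(int);print(u,v,arm.observe()['ee_pos'])
x0,y0=max(0,u-60),max(0,v-50);print(x0,y0)
cv2.imwrite('pics/c4.png',crop(f,x0,y0,120,100,6)[:,:,::-1])
E
```

```text
281 147 [465.62677297 -67.77893914 137.95450204]
221 97
```

View pics/c4.png

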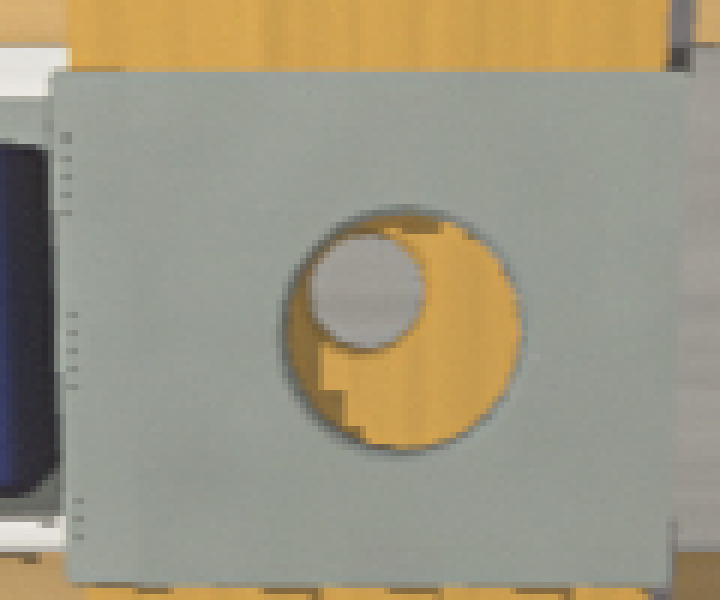

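```bash
python3 - <<'E'
from h import *
import pickle
f=pickle.load(open('w2.pkl','rb'))
P=lambda x,y,z:ray(f,(x-.5)/6+221-.4,(y-.5)/6+97-.4,z)
print('hole',P(369,293,50),'eye',P(403.5,329,57),'cam',-np.array(f['R']).T@np.array(f['t']))
print('tongue left edge',P(50,72,57),P(68,585,57), P(310,293,50)-P(428,293,50),P(369,233,50)-P(369,353,50))
E
```

```text
hole [519.38610038 -67.43006446  50.        ] eye [515.69438629 -71.44229475  57.        ] cam [535.68074121 -66.43151092 303.233675  ]
tongue left edge [544.50056152 -31.17790433  57.        ] [485.15888074 -31.14779075  57.        ] [-6.84793464e-03  1.41314371e+01  0.00000000e+00] [14.14628301  0.01752312  0.        ]
```

The hole is at (519.5,-67.6) and the eye at (515.7,-71.4), about 4 mm off on each axis, which is within spec. Next, over the pin with the fingers partly closed and yaw −0.12.

servo_tool(series=[[0.08, 10, 40, -45, 0.06], [0.08, 30, 95, -45, 0.12], [0.08, 60, 150, -45, 0.12], [0.08, 78, 200, -45, 0.12], [0.08, 78.5, 205.8, -45, 0.12]], grip_force=20)

```text
time_s: 9.62
ee_pos: [544.4, -276.6, 182.7]
orientation: [3.141, -0.001, -0.122]
contact_force: [-0.5, 1.5, 0.1]
opening: 51.1
grip_force: 0.0
```

servo_tool(series=[[0.08, 0, 0, 10, 0], [0.08, 0, 0, 40, 0], [0.08, 0, 0, 60, 0], [0.08, 0, 0, 70, 0], [0.08, 0, 0, 70, 0]])

```text
time_s: 10.25
ee_pos: [543.5, -273.2, 112.4]
orientation: [-3.141, 0.001, -0.119]
contact_force: [-0.6, -0.2, 0.2]
opening: 50.3
grip_force: 0.0
```

```bash
python3 - <<'E'
from h import *
o=arm.observe();print(o['ee_pos'],o['orientation'],o['opening'])
f=grab('wrist','w3.png');cv2.imwrite('pics/c5.png',cv2.resize(f['frame'],None,fx=1.4,fy=1.4)[:,:,::-1])
E
```

```text
[ 543.54650029 -273.17877704  112.36737155] [-3.14112754e+00  8.29857840e-04 -1.19418671e-01] 50.28702953353599
```

View pics/c5.png

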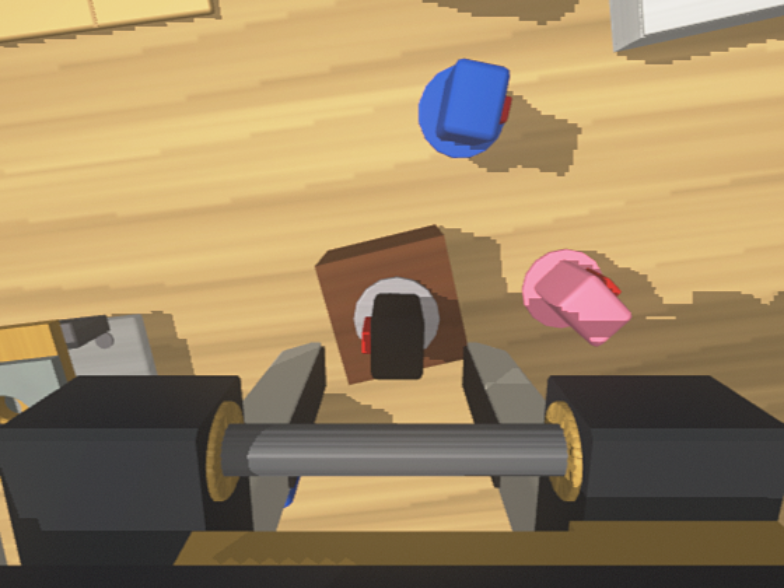

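The black head is centred between the fingers at (397,335), aligned, with the button to the left (+y) side. Descend and grasp.

servo_tool(series=[[0.08, 0.4, 0, 15, 0], [0.08, 0.5, 0, 30, 0], [0.08, 0.5, 0, 45, 0], [0.08, 0.5, 0, 54, 0], [0.08, 0.5, 0, 55, 0]])

```text
time_s: 10.92
ee_pos: [543.9, -274.0, 56.8]
orientation: [-3.141, 0.001, -0.12]
contact_force: [0.5, -0.5, -0.0]
opening: 50.1
grip_force: 0.0
```

servo_tool(series=[[-0.4, 0, 0, 0, 0], [-1, 0, 0, 0, 0], [-1, 0, 0, 0, 0], [-1, 0, 0, 0, 0], [-1, 0, 0, 0, 0]], grip_force=30)

```text
time_s: 11.55
ee_pos: [544.4, -274.3, 58.0]
orientation: [3.141, -0.001, -0.12]
contact_force: [-1.0, -0.7, 4.9]
opening: 21.9
grip_force: 30.0
```

servo_tool(series=[[-1, 0, 0, -15, 0], [-1, 0, 0, -35, 0], [-1, 0, 0, -60, 0], [-1, 0, 0, -80, 0], [-1, 0, 0, -80, 0]])

```text
time_s: 12.18
ee_pos: [545.1, -274.6, 140.1]
orientation: [3.14, -0.004, -0.12]
contact_force: [0.7, -0.1, -2.6]
opening: 22.1
grip_force: 30.0
```

servo_tool(series=[[-1, -8, -35, 0, 0], [-1, -20, -80, 0, 0], [-1, -32, -130, 0, 0], [-1, -43, -175, 0, 0], [-1, -49.5, -202, 0, 0]])

```text
time_s: 12.8
ee_pos: [518.5, -65.7, 137.3]
orientation: [-3.141, 0.001, -0.119]
contact_force: [-0.5, 0.4, -1.1]
opening: 21.9
grip_force: 30.0
```

servo_tool(series=[[-1, 0, 0, 5, 0], [-1, 0, 0, 12, 0], [-1, 0, 0, 20, 0], [-1, 0, 0, 20, 0], [-1, 0, 0, 20, 0]])

```text
time_s: 13.42
ee_pos: [519.4, -68.0, 117.6]
orientation: [3.142, 0.0, -0.121]
contact_force: [0.2, -0.5, -0.5]
opening: 21.9
grip_force: 30.0
```

```bash
python3 - <<'E'
from h import *
o=arm.observe();print(o['ee_pos'],o['orientation'],o['opening'],o['contact_force'])
f=grab('wrist');b=grab('side')
im=np.zeros((420,800,3),np.uint8);u,v=proj(f,[519.5,-67.6,80]).astype(int);print(u,v)
x0,y0=max(0,u-50),max(0,min(v-60,315));im[:420,:400]=crop(f,x0,y0,100,105,4)
u,v=proj(b,[519.5,-67.6,90]).astype(int);im[:420,400:]=crop(b,u-50,v-52,100,105,4)
cv2.imwrite('pics/c6.png',im[:,:,::-1]);print(x0,y0)
E
```

```text
[519.36531442 -68.04103891 117.60016419] [ 3.14158875e+00  7.08740336e-05 -1.20709468e-01] 21.917993281856724 [ 0.16108423 -0.49776788 -0.45372886]
281 238
231 178
```

View pics/c6.png

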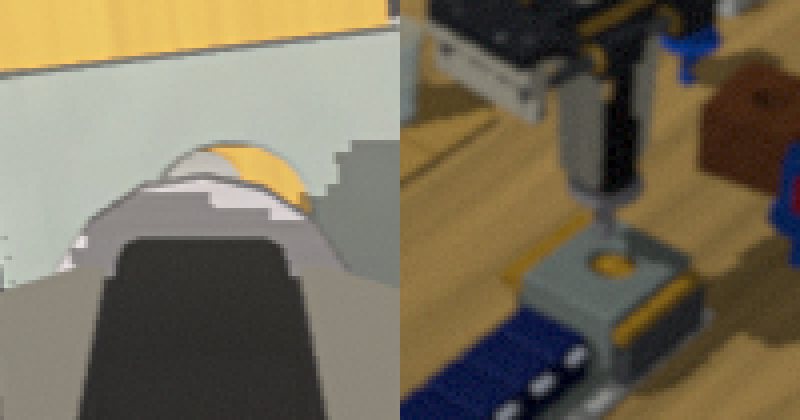

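The pin is held upright just above the eye. I'll check its offset in the hand against the flange rim (apex at about crop (208,176)).

```bash
python3 - <<'E'
from h import *
f=grab('wrist');p=arm.observe()['ee_pos']
print(p)
t=np.linspace(0,2*np.pi,720)
for dx in(-2,-1,0,1,2):
  q=np.array([proj(f,[p[0]+dx+21*np.cos(a),p[1]+21*np.sin(a),p[2]-6]) for a in t])
  i=q[:,1].argmin();r=(q-[231-.4,178-.4])*4;row=r[abs(r[:,1]-250)<3]
  print(dx,r[i].round(1),row[:,0].min().round(),row[:,0].max().round())
E
```

```text
[519.43883843 -67.81951571 117.81829007]
-2 [211.5 186.4] 79.0 343.0
-1 [210.6 179. ] 73.0 347.0
0 [209.6 171.6] 68.0 351.0
1 [208.7 164.1] 63.0 354.0
2 [207.8 156.7] 59.0 356.0
```

servo_tool(series=[[-1, 0.4, 0, 6, 0], [-1, 0.4, 0, 12, 0], [-1, 0.4, 0, 18, 0], [-1, 0.4, 0, 21, 0], [-1, 0.4, 0, 22, 0]])

```text
time_s: 14.2
ee_pos: [519.6, -67.7, 95.4]
orientation: [-3.142, 0.0, -0.12]
contact_force: [0.2, 0.6, -0.6]
opening: 22.0
grip_force: 30.0
```

servo_tool(series=[[-1, 0, 0, 1, 0], [-1, 0, 0, 2, 0], [-1, 0, 0, 3, 0], [-1, 0, 0, 4, 0], [-1, 0, 0, 5, 0]])

```text
time_s: 14.82
ee_pos: [519.7, -67.7, 90.6]
orientation: [-3.142, -0.0, -0.12]
contact_force: [-0.1, -0.0, -1.6]
opening: 22.1
grip_force: 30.0
```

servo_tool(series=[[-1, 0, 0, 1, 0], [-1, 0, 0, 2, 0], [-1, 0, 0, 3, 0], [-1, 0, 0, 4, 0], [-1, 0, 0, 4, 0]])

```text
time_s: 15.45
ee_pos: [519.6, -67.7, 86.5]
orientation: [-3.142, 0.0, -0.12]
contact_force: [-0.1, -0.6, -0.2]
opening: 21.7
grip_force: 30.0
```

It's in the hole with no contact force. Continue down, slowly near seating (expected TCP z about 67).

servo_tool(series=[[-1, 0, 0, 2, 0], [-1, 0, 0, 4, 0], [-1, 0, 0, 6, 0], [-1, 0, 0, 8, 0], [-1, 0, 0, 10, 0]])

```text
time_s: 16.08
ee_pos: [519.7, -67.7, 76.5]
orientation: [-3.142, 0.0, -0.12]
contact_force: [-0.3, 1.2, -0.5]
opening: 21.7
grip_force: 30.0
```

servo_tool(series=[[-1, 0, 0, 2, 0], [-1, 0, 0, 3.5, 0], [-1, 0, 0, 5, 0], [-1, 0, 0, 6, 0], [-1, 0, 0, 7, 0]])

```text
time_s: 16.7
ee_pos: [519.7, -67.8, 69.6]
orientation: [3.142, -0.0, -0.12]
contact_force: [-0.2, -0.4, -1.0]
opening: 21.6
grip_force: 30.0
```

servo_tool(series=[[-1, 0, 0, 0.6, 0], [-1, 0, 0, 1.2, 0], [-1, 0, 0, 1.8, 0], [-1, 0, 0, 2.4, 0], [-1, 0, 0, 2.4, 0]])

```text
time_s: 17.32
ee_pos: [519.7, -67.7, 67.2]
orientation: [-3.142, 0.0, -0.12]
contact_force: [0.3, 0.7, -1.7]
opening: 21.7
grip_force: 30.0
```

servo_tool(series=[[-1, 0, 0, 0.3, 0], [-1, 0, 0, 0.6, 0], [-1, 0, 0, 0.9, 0], [-1, 0, 0, 0.9, 0], [-1, 0, 0, 0.9, 0]])

```text
time_s: 17.95
ee_pos: [519.8, -67.7, 67.0]
orientation: [3.142, -0.0, -0.12]
contact_force: [-3.7, 0.7, 8.8]
opening: 21.7
grip_force: 30.0
```

It has seated at z 67.0 with 9 N, as predicted. Release and retreat.

servo_tool(series=[[-0.3, 0, 0, 0, 0], [0.0, 0, 0, 0, 0], [0.0, 0, 0, 0, 0], [0.0, 0, 0, 0, 0], [0.0, 0, 0, 0, 0]])

```text
time_s: 18.58
ee_pos: [519.7, -67.7, 66.3]
orientation: [-3.142, 0.0, -0.12]
contact_force: [-0.7, 0.2, 0.1]
opening: 46.6
grip_force: 0.0
```

servo_tool(series=[[0.0, 0, 0, -8, 0], [0.0, 0, 0, -25, 0], [0.0, 0, 0, -50, 0], [0.0, 0, 0, -80, 0], [0.0, -50, 0, -90, 0]])

```text
time_s: 19.2
ee_pos: [472.2, -62.2, 159.2]
orientation: [3.141, -0.006, -0.12]
contact_force: [-1.1, -0.7, -0.3]
opening: 46.3
grip_force: 0.0
```

```bash
python3 - <<'E'
from h import *
o=arm.observe();print(o['ee_pos'],o['contact_force'])
f=grab('wrist');b=grab('side')
im=np.zeros((420,800,3),np.uint8);u,v=proj(f,[519.5,-67.6,80]).astype(int)
x0,y0=u-50,max(0,min(v-52,315));im[:,:400]=crop(f,x0,y0,100,105,4)
u,v=proj(b,[519.5,-67.6,70]).astype(int);im[:,400:]=crop(b,u-50,v-52,100,105,4)
cv2.imwrite('pics/c7.png',im[:,:,::-1])
E
```

```text
[472.16553924 -62.21709696 159.18836871] [-1.11900578 -0.71932655 -0.28168306]
```

View pics/c7.png

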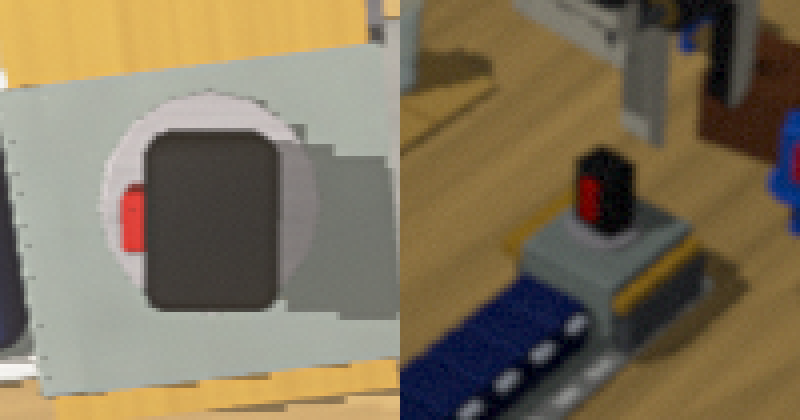

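The pin stands upright with its flange flat on the tongue and the red button out. The gripper is clear, so I'm handing in.

```bash
python3 -c "
from cell import arm
print(arm.job_done())"
```

```text
the job is handed in; nothing more can be done
None
```

The job is handed in at about 19 s of the 72 s limit, with no verdict returned: the cradle is home against its stop, the pin is seated flat through the eye and plate with its button out, I saw no contact above about 21 N (cradle stop), and the arm never came near the bystanders.

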